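# Find the hidden push tile and pop the key drawer

### The job

The key drawer of the tile-topped box has a concealed catch: one of the six identical tiles on top is really a flush push button. With your fingertips feel across the tiles for the one that gives, press it fully down so that the drawer pops open, then come away and leave the drawer open. Do not pick up, shove or tip any of the other things on the bench.

Things in the scene. Friction and masses are not known exactly. Their poses are not given: they have to be found in the camera images.
- box: Plywood box with a tiled top, screwed to the bench (cannot move): 116 (x) x 250 (y) x 60 mm high. Origin: on the bench under the centre of the tile field; z up, -x is the drawer side, facing the robot. Box y = -88 to 88 mm carries six tiles (see point field); y = 88 to 162 mm is a bare plywood ledge, also 60 mm high, on which the jar stands.
- field (a point): Centre of the tile field, level with the tile faces, 60 mm above the box's origin, axes as the box. Six identical white tiles, 47 x 47 mm, faces flush, 1 mm above the 4 mm grout lines: rows at x = -26 and +26 mm, each with tiles at y = -52, 0 and +52 mm. Five are rigid; any one of the six is the push button (joint catch).
- catch (a joint): Travel (m) of the one tile that is the concealed push button: 0 = flush, 0.008 = fully down on its hard stop. It goes straight down under about 4 to 5 N and stays where it is left (no return spring). Until pressed it looks exactly like the other tiles.
- drawer (a joint): Opening (m) of the key drawer in the box's -x face (front 102 mm wide, 33 high, no handle, flush when shut). The catch drives it, 4 mm per 1 mm of tile travel: 0 = shut, 0.032 = popped open to -x, tile fully down. It stays open when the tile is let go; pushing it shut would raise the tile again.
- jar: Bystander: small closed glass jar with a metal cap, 44 across, 55 high, standing on the box's bare ledge. Sizes in mm. Origin: centre of its underside.
- hook: Bystander: black plastic hanger hook lying flat, about 110 long, 8 thick, on the bench past the box's -y end. Sizes in mm. Origin: on the bench, in the shank.
- brush: Bystander: wooden-handled brush lying on the bench behind the box (box's +x side), roughly along the box's y. Sizes in mm. Origin: on the bench under it.
- dipper: Bystander: orange plastic dipper, an open cup 60 across and 45 high with a 100 long handle rising to 60 high, on the bench past the box's +y end. Sizes in mm. Origin: centre of the cup's underside.
- tub0: Bystander: lowest of a stack of three snap-latch plastic tubs, each 112 x 152 x 55, on the right of the bench. Sizes in mm. Origin: centre of its underside.
- tub1: Bystander: middle tub of the stack. Origin: centre of its underside.
- tub2: Bystander: top tub of the stack; the stack is 165 high. Origin: centre of its underside.

How it is judged:
By the outcome, as a careful person would: the job done as asked, in the order asked, and still so for the second after the job is handed in, with the robot touching nothing.
It also fails if it takes over 42 s, if anything falls off the work surface, if the arm or the gripper's body presses on something with over 40 N, if the wrist force passes 120 N, or if a joint passes its speed limit or range.

### The arm

A 6-joint arm with a two-finger parallel gripper is mounted at the origin on the work surface. World frame = base frame: x ahead of the robot, y to its left, z up, the work surface at z = 0. Lengths are in m, angles in rad, forces in N, time in s.
With the tool pointing down it reaches from about 0.4 to 0.825 m from the base axis. Payload 7 kg.
Tool frame: the origin (TCP) lies between the finger pads; the fingertips stand 22 mm ahead of it and the grasp point (between the pads) lies 3 mm ahead of it (arm.tip_reach is the distance from the TCP to the fingertips, in m); z points along the fingers, y is the line along which they close (so a half turn about z gives the same grasp; the last joint's range is limited). The gripper opens to 88 mm and grips with 3 to 60 N. Pads are 19 mm wide; open, the fingers measure 130 mm over their backs; the gripper's body (78 mm by 193 mm) begins 47 mm behind the grasp point.
Start: joints at [-0.926, 0.359, 0.012, 0, -1.224, -0.288], TCP at [0.236, -0.632, 0.224] pointing down, gripper open.
Joint ranges: [-3.07, 3.07], [-1.43, 2.12], [-1.02, 1.25], [-3.03, 1.67], [-3.05, -0], [-3.03, 3.03]. Speed limits (rad/s): [2.39, 2.39, 3.01, 3.14, 3.14, 3.14].

### API

Orientations are given as [roll, pitch, yaw] about the fixed x, y, z axes, in that order (R = Rz(yaw) Ry(pitch) Rx(roll)).
In Python, from station import arm, viewer gives the robot as it stands. The module is installed in compiled form; this text tells all that it offers.
- The arm moves only by the tool apply_moves, never from a script. Its argument "commands" is a list that holds one entry, the list of rows, each a list of 5 numbers: the closure, from -1 (fully open) to 1 (shut), then the shift along the world's x, y, z as a fraction of full scale, then the turn about the world's z as a fraction of full scale. In form: [[[fingers, tx, ty, tz, yaw], ...]]. A call has 1 to 12 rows; each row shifts and turns the commanded pose from where the row before left it; what a row does not reach is not made up. Full scale, the value 1, is 20 cm for a shift and pi rad for a turn. A row lasts 1/10 s, in which the tool goes at most 50 mm and 8.59 degrees, less where a joint would pass 70% of its speed; a pose out of reach is approached as far as the arm can. A call with a number of a shift or a turn outside -1 to 1 is refused whole. A call with a gripper value outside its range is refused whole. The fingers move at their own pace and stop on an object; "force" is the grip in N (left out, the last holds). Time passes only in rows, so rows that do not move let the fingers close. It gives the time, the measured TCP pose, the force, the opening and the grip force at its end, in the units of the state.
- arm.get_state(): the state, without advancing time (a new reading comes with each control period).
- viewer.grab_frame(name): name is "scene" or "top" or "wrist"; returns a dict with "image" (420x560x3 uint8, blue, green, red), "mtx" (3x3 intrinsics, pixels), "rvec" (rotation vector, rad) and "tvec" (3), from world to camera coordinates, as OpenCV has them. Camera axes: x right, y down, z forward; pixel columns grow to the right and rows downward; lengths in m; the calibration is good to about 2 mm. A picture is of the moment at which its call begins. There is no depth.
- arm.job_done(): hands the job in; it is judged then, once.
The state is a dict: "t": time; "q": joint angles; "qd": joint speeds; "joint_efforts": joint torques, N m; "eef_pos": TCP position; "ee_rot": TCP orientation; "force": force on the tool from outside, world axes, zero at the start; "moment": the same for the moment, N m; "width": finger opening in m; "gripper_force": force on a finger pad.
Only numpy, scipy, OpenCV 4.12 (cv2) and the standard library are available. Lean on these libraries where they do the work, as an engineer would, in place of code of your own. Each camera call takes 0.05 s, during which the arm holds its last target. There are 200 camera calls.

## Working session

There is one attempt and no reset: what is moved stays moved. The work goes in short steps, Python scripts to look and compute and a tool call to move; the robot and the scene stay as the last step left them, time stands still between calls to the robot, and variables do not carry over. Pictures are saved under pics/ and viewed, at most 10 in all, crops included, and the job is handed in when it is done.

Besides the shell and the picture viewer there is one more tool, called after "Emit:" by a JSON object that holds its "method" and its "body". apply_moves: Moves the arm, as the interface text tells. Shift numbers are shares of 20 cm and turn numbers shares of pi rad, none past 1 either way. Its arguments: {"type":"object","properties":{"commands":{"type":"array","items":{"type":"array","items":{"type":"array","items":{"type":"number"}}}},"force":{"type":"number"}},"required":["commands"]}

```bash
mkdir -p pics; cat > h.py <<'E'
import cv2,numpy as np
from station import arm,viewer
def grab(n,f=None):
    d=viewer.grab_frame(n)
    if f: cv2.imwrite('pics/'+f,d['image'])
    return d
def ray(d,px,z):
    R=cv2.Rodrigues(np.array(d['rvec'],float))[0];t=np.array(d['tvec'],float).ravel()
    c=-R.T@t;v=R.T@np.linalg.inv(d['mtx'])@np.array([px[0],px[1],1.])
    return c+v*(z-c[2])/v[2]
E
python3 - <<'E'
from h import *
s=arm.get_state();print(s['t'],s['eef_pos'],s['ee_rot'],s['force'],arm.tip_reach)
d=grab('top','top1.png');grab('scene','scene1.png')
hsv=cv2.cvtColor(d['image'],cv2.COLOR_BGR2HSV)
m=((hsv[...,1]<40)&(hsv[...,2]>190)).astype('uint8')
n,l,st,c=cv2.connectedComponentsWithStats(m)
for i in range(1,n):
    if st[i,4]>150: print(st[i],c[i].round(1),ray(d,c[i],.06).round(4))
E
```

```text
0.0 [ 0.23552713 -0.63202704  0.22301782] [ 3.13990992e+00 -1.50272909e-04 -2.78496131e+00] [ 0.3227833  -0.21187091  0.41299228] 0.022
[  0  79  50  55 494] [ 32.7 114.7] [0.8327 0.6203 0.06  ]
[224 182  20  20 251] [233.4 191.6] [0.6302 0.0697 0.06  ]
[206 188  19  20 248] [215.1 197.6] [0.6132 0.1189 0.06  ]
[187 194  20  20 250] [196.7 203.8] [0.5958 0.1683 0.06  ]
[230 200  20  20 250] [239.4 209.7] [0.5813 0.0525 0.06  ]
[212 207  19  19 245] [221.1 215.9] [0.5637 0.1017 0.06  ]
[194 213  19  20 247] [202.8 222.1] [0.5465 0.1508 0.06  ]
```

View pics/top1.png

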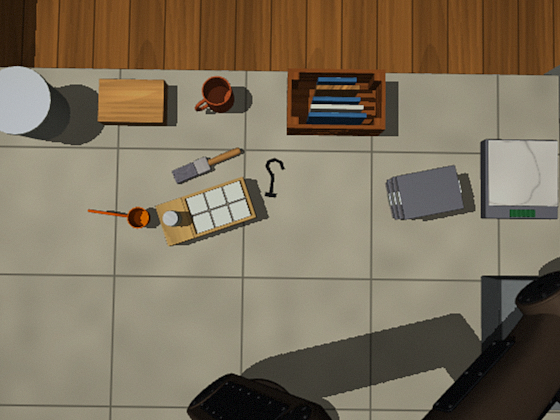

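View pics/scene1.png

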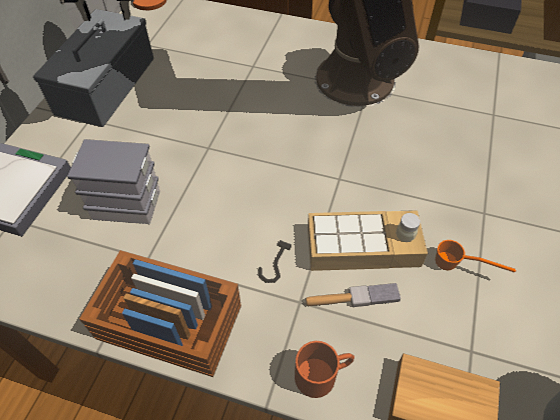

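The top view shows the box's six tiles around pixel (218,207), with the jar at (172,218) on the +y ledge. The field centre is about (0.588, 0.110) and the box yaw about 0.336 rad. The tubs at (425,192) are off the path. I'll close the fingers and turn so the gripper's long side lies along box x, which keeps it clear of the jar.

Emit:
{"method": "apply_moves", "body": {"commands": [[[1,0.086,0.18,0,0.0411],[1,0.086,0.18,0,0.0411],[1,0.086,0.18,0,0.0411],[1,0.086,0.18,0,0.0411],[1,0.086,0.18,0,0.0411],[1,0.086,0.18,0,0.0411],[1,0.086,0.18,0,0.0411],[1,0.086,0.18,0,0.0411],[1,0.086,0.18,0,0.0411],[1,0.086,0.18,0,0.0411],[1,0.086,0.18,0,0.0411],[1,0.086,0.18,0,0.0411]]], "force": 10}}

```text
t: 1.3
eef_pos: [0.4423, -0.1989, 0.2239]
ee_rot: [3.142, 0.0, -1.23]
force: [0.9, -0.2, 0.5]
width: 0.0016
gripper_force: 0.0
```

Emit:
{"method": "apply_moves", "body": {"commands": [[[1,0.09,0.19,0,0],[1,0.09,0.19,0,0],[1,0.09,0.19,0,0],[1,0.09,0.19,0,0],[1,0.09,0.19,0,0],[1,0.09,0.19,0,0],[1,0.09,0.19,0,0],[1,0.09,0.19,0,0],[1,0,0,0,0],[1,0,0,0,0]]]}}

```text
t: 2.3
eef_pos: [0.5859, 0.1043, 0.223]
ee_rot: [3.14, -0.0, -1.234]
force: [-0.8, 0.6, -0.4]
width: 0.0005
gripper_force: 0.0
```

```bash
python3 - <<'E'
from h import *
s=arm.get_state();print(s['t'],s['eef_pos'],s['ee_rot'],s['force'],s['width'])
d=grab('wrist','w1.png')
hsv=cv2.cvtColor(d['image'],cv2.COLOR_BGR2HSV)
m=((hsv[...,1]<40)&(hsv[...,2]>170)).astype('uint8')
n,l,st,c=cv2.connectedComponentsWithStats(m)
for i in range(1,n):
    if st[i,4]>600: print(st[i],c[i].round(1),ray(d,c[i],.06).round(4))
E
```

```text
2.3 [0.58588562 0.10434064 0.22295432] [ 3.13972567e+00 -9.35366089e-05 -1.23388484e+00] [-0.83435013  0.61812681 -0.39094354] 0.0005495294756170955
[   0    0  135   53 4163] [80.6 18. ] [0.7728 0.0282 0.06  ]
[ 130    0  176   85 7746] [198.1  38. ] [0.6831 0.0118 0.06  ]
[    0    21   122   279 22969] [ 52.1 153. ] [0.7762 0.1402 0.06  ]
[  336    28   196   150 11144] [418.7 110.7] [0.4955 0.0049 0.06  ]
[ 471   32   89  180 8999] [528.7 134.9] [ 0.3992 -0.0078  0.06  ]
[ 136   65   70  195 7390] [176.6 153.3] [0.6756 0.1053 0.06  ]
[ 209  105   57   57 3135] [237.  132.7] [0.6321 0.0717 0.06  ]
[ 271  105   57   56 3120] [298.4 132.3] [0.5834 0.0544 0.06  ]
[  76  118   85  182 6531] [114.  225.4] [0.7123 0.1875 0.06  ]
[  333   139   130   130 11361] [386.9 206.1] [0.4863 0.0892 0.06  ]
[ 212  167   54   52 2743] [238.8 192.1] [0.615  0.1205 0.06  ]
[ 271  167   54   52 2740] [297.2 192. ] [0.5664 0.1034 0.06  ]
[  423   185   137   115 11882] [495.9 250.6] [0.3733 0.0953 0.06  ]
[ 214  224   53   37 1691] [238.9 240.2] [0.6011 0.1639 0.06  ]
[ 271  224   52   44 1603] [297.3 239.2] [0.5508 0.1453 0.06  ]
[  7 335  55  22 780] [ 38. 343.] [0.7575 0.3359 0.06  ]
[  63  335   55   35 1577] [ 91.8 350.7] [0.7048 0.3272 0.06  ]
[ 434  335  126   49 5603] [495.  358.7] [0.3155 0.2015 0.06  ]
[   2  348   55   36 1088] [ 24.2 364.2] [0.7669 0.366  0.06  ]
```

View pics/w1.png

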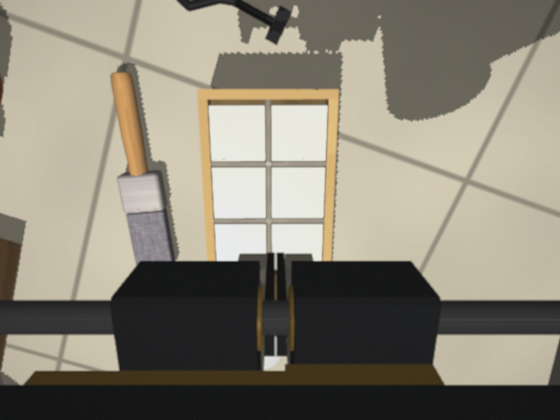

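The wrist view shows four full tiles, at (237,133), (298,132), (239,192) and (297,192). They agree with the top view to about 2 mm, so I'll average the two. The closed tips are narrower than a tile. I'll go down over the first tile (-26, 0).

Emit:
{"method": "apply_moves", "body": {"commands": [[[1,-0.035,-0.0025,-0.16,0],[1,-0.035,-0.0025,-0.16,0],[1,-0.035,-0.0025,-0.16,0],[1,0,0,-0.16,0],[1,0,0,-0.02,0],[1,0,0,-0.02,0],[1,0,0,-0.01,0],[1,0,0,0,0],[1,0,0,0,0]]]}}

```text
t: 3.25
eef_pos: [0.5659, 0.1023, 0.0872]
ee_rot: [-3.14, 0.0, -1.235]
force: [-0.5, -1.1, -0.2]
width: 0.0003
gripper_force: 0.0
```

Emit:
{"method": "apply_moves", "body": {"commands": [[[1,0,0,-0.005,0],[1,0,0,0,0]]]}}

```text
t: 3.45
eef_pos: [0.5653, 0.1022, 0.0853]
ee_rot: [-3.141, 0.0, -1.235]
force: [-0.2, -0.2, 0.1]
width: 0.0004
gripper_force: 0.0
```

Emit:
{"method": "apply_moves", "body": {"commands": [[[1,0,0,-0.005,0],[1,0,0,0,0]]]}}

```text
t: 3.65
eef_pos: [0.565, 0.102, 0.0839]
ee_rot: [3.141, 0.0, -1.235]
force: [-0.4, 0.0, -0.9]
width: 0.0002
gripper_force: 0.0
```

Emit:
{"method": "apply_moves", "body": {"commands": [[[1,0,0,-0.005,0],[1,0,0,0,0]]]}}

```text
t: 3.85
eef_pos: [0.565, 0.102, 0.0828]
ee_rot: [3.141, -0.0, -1.235]
force: [-0.1, -0.0, -0.3]
width: 0.0003
gripper_force: 0.0
```

Emit:
{"method": "apply_moves", "body": {"commands": [[[1,0,0,-0.005,0],[1,0,0,0,0]]]}}

```text
t: 4.05
eef_pos: [0.5651, 0.102, 0.0818]
ee_rot: [3.141, -0.0, -1.235]
force: [-0.2, -0.4, 0.2]
width: 0.0006
gripper_force: 0.0
```

Emit:
{"method": "apply_moves", "body": {"commands": [[[1,0,0,-0.005,0],[1,0,0,0,0]]]}}

```text
t: 4.25
eef_pos: [0.5651, 0.102, 0.0808]
ee_rot: [3.141, -0.0, -1.235]
force: [-0.2, -0.2, 0.3]
width: 0.0004
gripper_force: 0.0
```

Emit:
{"method": "apply_moves", "body": {"commands": [[[1,0,0,-0.005,0],[1,0,0,0,0]]]}}

```text
t: 4.45
eef_pos: [0.5651, 0.102, 0.0798]
ee_rot: [3.141, 0.0, -1.235]
force: [-0.2, 0.0, -0.3]
width: 0.0003
gripper_force: 0.0
```

Emit:
{"method": "apply_moves", "body": {"commands": [[[1,0,0,-0.005,0],[1,0,0,0,0]]]}}

```text
t: 4.65
eef_pos: [0.5651, 0.102, 0.0788]
ee_rot: [3.141, -0.0, -1.235]
force: [0.4, -0.8, 0.2]
width: 0.0005
gripper_force: 0.0
```

```bash
python3 - <<'E'
from h import *
d=viewer.grab_frame('scene')['image'][150:310,250:470]
cv2.imwrite('pics/s2.png',cv2.resize(d,None,fx=3.5,fy=3.5,interpolation=cv2.INTER_CUBIC))
s=arm.get_state();print(s['eef_pos'],s['force'],s['joint_efforts'])
E
```

```text
[0.56510838 0.10200528 0.07890774] [ 0.23817481 -0.62801271  0.66585685] [-5.91753360e-04 -4.99672258e+01  2.32693112e+01  5.54909796e+00
  3.45596694e-02  3.86079478e-06]
```

View pics/s2.png

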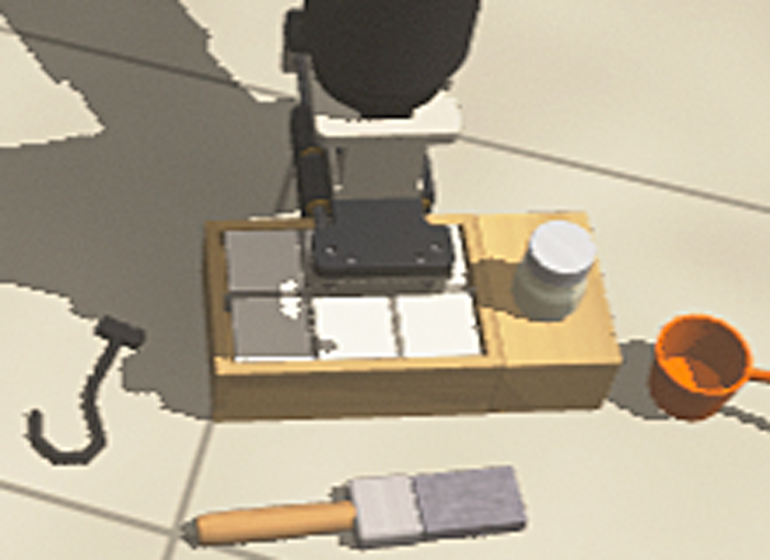

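The picture shows the gripper at about (380,240) over the middle near-side tile, well clear of the jar. Contact isn't visible, so I'll keep going down in 1 mm steps.

Emit:
{"method": "apply_moves", "body": {"commands": [[[1,0,0,-0.005,0],[1,0,0,0,0]]]}}

```text
t: 4.9
eef_pos: [0.5651, 0.102, 0.0778]
ee_rot: [3.141, -0.0, -1.235]
force: [0.1, -0.8, 0.2]
width: 0.0004
gripper_force: 0.0
```

Emit:
{"method": "apply_moves", "body": {"commands": [[[1,0,0,-0.005,0],[1,0,0,0,0]]]}}

```text
t: 5.1
eef_pos: [0.565, 0.102, 0.0768]
ee_rot: [3.141, 0.0, -1.235]
force: [-0.1, -0.7, 0.1]
width: 0.0005
gripper_force: 0.0
```

```bash
python3 - <<'E'
from h import *
print(arm.tip_reach,arm.get_state()['joint_efforts'])
d=viewer.grab_frame('wrist')['image']
t=viewer.grab_frame('top')['image'][170:255,150:270]
t=cv2.resize(t,(560,397),interpolation=cv2.INTER_CUBIC)
cv2.imwrite('pics/w3.png',cv2.resize(np.vstack([d[:,:],np.vstack([t])]),(420,600)))
E
```

```text
0.022 [ 9.48494155e-03 -5.01492977e+01  2.32508522e+01  5.55220976e+00
  5.56539511e-02  3.93405280e-04]
```

View pics/w3.png

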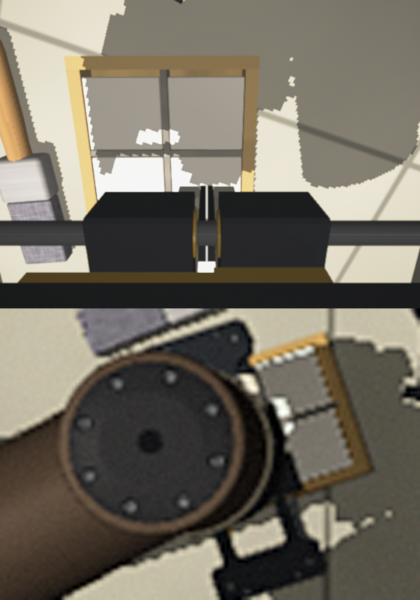

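The wrist view shows the fingertips over the tile around (207,200), and the joint torques show no contact yet. I'll go on down.

Emit:
{"method": "apply_moves", "body": {"commands": [[[1,0,0,-0.005,0],[1,0,0,0,0]]]}}

```text
t: 5.4
eef_pos: [0.5651, 0.102, 0.0758]
ee_rot: [3.141, -0.0, -1.235]
force: [0.1, 0.6, 0.3]
width: 0.0004
gripper_force: 0.0
```

Emit:
{"method": "apply_moves", "body": {"commands": [[[1,0,0,-0.005,0],[1,0,0,0,0]]]}}

```text
t: 5.6
eef_pos: [0.5651, 0.102, 0.0748]
ee_rot: [3.141, -0.0, -1.235]
force: [-0.6, -0.6, 0.0]
width: 0.0006
gripper_force: 0.0
```

Emit:
{"method": "apply_moves", "body": {"commands": [[[1,0,0,-0.005,0],[1,0,0,0,0]]]}}

```text
t: 5.8
eef_pos: [0.5651, 0.102, 0.0738]
ee_rot: [3.141, -0.0, -1.235]
force: [0.6, 1.1, 0.8]
width: 0.0004
gripper_force: 0.0
```

Emit:
{"method": "apply_moves", "body": {"commands": [[[1,0,0,-0.005,0]]]}}

```text
t: 5.9
eef_pos: [0.5652, 0.1021, 0.073]
ee_rot: [-3.141, -0.0, -1.235]
force: [0.1, -0.4, 0.3]
width: 0.0004
gripper_force: 0.0
```

Emit:
{"method": "apply_moves", "body": {"commands": [[[1,0,0,-0.005,0]]]}}

```text
t: 6.0
eef_pos: [0.5652, 0.102, 0.0719]
ee_rot: [-3.142, -0.0, -1.235]
force: [0.3, -0.5, -0.3]
width: 0.0009
gripper_force: 0.0
```

Emit:
{"method": "apply_moves", "body": {"commands": [[[1,0,0,-0.005,0]]]}}

```text
t: 6.1
eef_pos: [0.5651, 0.102, 0.0708]
ee_rot: [3.142, 0.0, -1.235]
force: [-0.1, -0.1, 0.3]
width: 0.0004
gripper_force: 0.0
```

Emit:
{"method": "apply_moves", "body": {"commands": [[[1,0,0,-0.005,0]]]}}

```text
t: 6.2
eef_pos: [0.5651, 0.102, 0.0698]
ee_rot: [3.141, -0.0, -1.235]
force: [0.2, 0.4, 0.5]
width: 0.0009
gripper_force: 0.0
```

Emit:
{"method": "apply_moves", "body": {"commands": [[[1,0,0,0,0]]]}}

```text
t: 6.3
eef_pos: [0.565, 0.102, 0.0698]
ee_rot: [3.141, -0.0, -1.235]
force: [-0.3, -1.1, -1.0]
width: 0.0004
gripper_force: 0.0
```

```bash
python3 - <<'E'
from h import *
s=arm.get_state();print(s['t'],s['eef_pos'],s['force'],s['moment'],s['joint_efforts'])
d=viewer.grab_frame('scene')
R=cv2.Rodrigues(np.array(d['rvec'],float))[0];print(-R.T@np.array(d['tvec'],float).ravel())
p=s['eef_pos']
for z in (.022,0,-.047+.003): print(cv2.projectPoints(np.array([[p[0],p[1],p[2]-z]]),np.array(d['rvec'],float),np.array(d['tvec'],float),d['mtx'],None)[0].ravel())
i=d['image'][190:260,310:430]
cv2.imwrite('pics/s4.png',cv2.resize(i,None,fx=6,fy=6,interpolation=cv2.INTER_CUBIC))
E
```

```text
6.3 [0.56502108 0.10198129 0.0697925 ] [-0.30773903 -1.10217549 -0.98352863] [ 0.05391862  0.07965192 -0.03577902] [ 6.36684956e-03 -5.04441261e+01  2.28886092e+01  5.46396062e+00
  5.87627920e-02  3.18159255e-04]
[1.21414061 0.15144465 0.97251856]
[346.3230012  224.83241097]
[347.37693334 219.24245754]
[349.59077818 207.50044011]
```

View pics/s4.png

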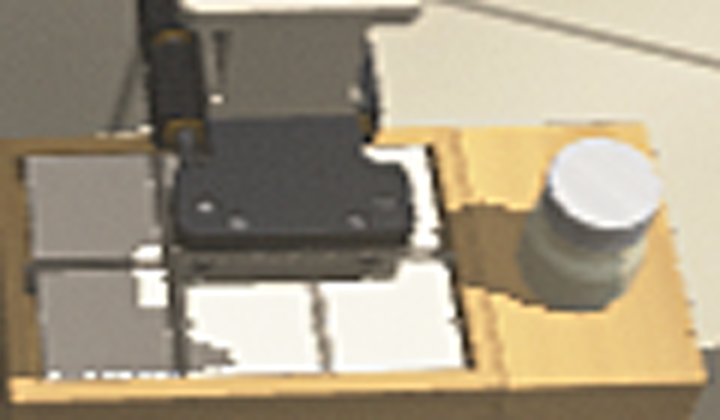

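```bash
python3 - <<'E'
from h import *
s=arm.get_state();p=s['eef_pos'];d=viewer.grab_frame('scene')
a=.336;bx=np.array([np.cos(a),np.sin(a)]);by=np.array([-np.sin(a),np.cos(a)])
for z in (.114,.124,.134):
  P=[[*(np.array(p[:2])+97e-3*bx+k*39e-3*by),z] for k in(-1,1)]
  print(z,cv2.projectPoints(np.array(P),np.array(d['rvec'],float),np.array(d['tvec'],float),d['mtx'],None)[0].round(1).tolist())
# ray-intersection of tile centres top vs scene
print(ray(d,(310+240/6,190+320/6),.06))
E
```

```text
0.114 [[[335.9, 246.2]], [[374.0, 245.2]]]
0.124 [[[336.3, 243.6]], [[374.8, 242.6]]]
0.134 [[[336.8, 240.9]], [[375.5, 239.9]]]
[0.61886426 0.12130576 0.06      ]
```

Emit:
{"method": "apply_moves", "body": {"commands": [[[1,0,0,-0.005,0]]]}}

```text
t: 6.5
eef_pos: [0.5653, 0.1021, 0.0691]
ee_rot: [-3.141, 0.0, -1.235]
force: [0.3, -0.4, 0.2]
width: 0.0004
gripper_force: 0.0
```

Emit:
{"method": "apply_moves", "body": {"commands": [[[1,0,0,-0.005,0]]]}}

```text
t: 6.6
eef_pos: [0.5652, 0.102, 0.0679]
ee_rot: [-3.141, 0.0, -1.235]
force: [-0.1, -0.5, -0.3]
width: 0.0004
gripper_force: 0.0
```

Emit:
{"method": "apply_moves", "body": {"commands": [[[1,0,0,-0.005,0]]]}}

```text
t: 6.7
eef_pos: [0.5651, 0.1021, 0.0669]
ee_rot: [-3.142, 0.0, -1.235]
force: [-0.8, -0.2, -0.0]
width: 0.0005
gripper_force: 0.0
```

Emit:
{"method": "apply_moves", "body": {"commands": [[[1,0,0,-0.005,0]]]}}

```text
t: 6.8
eef_pos: [0.5651, 0.102, 0.0659]
ee_rot: [3.142, -0.0, -1.235]
force: [0.0, -0.6, 1.0]
width: 0.0005
gripper_force: 0.0
```

Emit:
{"method": "apply_moves", "body": {"commands": [[[1,0,0,-0.005,0]]]}}

```text
t: 6.9
eef_pos: [0.5651, 0.102, 0.0648]
ee_rot: [3.142, 0.0, -1.235]
force: [-0.1, 0.2, -0.5]
width: 0.0006
gripper_force: 0.0
```

```bash
python3 - <<'E'
from h import *
s=arm.get_state();p=np.array(s['eef_pos']);print(p,s['force'],s['joint_efforts'])
d=grab('wrist','w5.png')
R=cv2.Rodrigues(np.array(d['rvec'],float))[0];print(-R.T@np.array(d['tvec'],float).ravel()-p)
a=.336;bx=np.array([np.cos(a),np.sin(a),0]);by=np.array([-np.sin(a),np.cos(a),0])
for z in (.003,.022): print(z,cv2.projectPoints(np.array([p-[0,0,z],p-[0,0,z]-9.5e-3*by]),np.array(d['rvec'],float),np.array(d['tvec'],float),d['mtx'],None)[0].round(1).tolist())
t=viewer.grab_frame('top');i=t['image'][170:255,150:270]
cv2.imwrite('pics/t5.png',np.hstack([cv2.resize(d['image'][150:400,100:450],(420,300)),cv2.resize(i,(380,300),interpolation=cv2.INTER_CUBIC)]))
E
```

```text
[0.56511129 0.10199718 0.06484499] [-0.07555863  0.20452401 -0.46079984] [-1.52598795e-04 -5.07773387e+01  2.26736051e+01  5.40151119e+00
 -1.49907544e-02  3.91763763e-05]
[ 0.02675784 -0.07468422  0.16006897]
0.003 [[[277.0, 266.5]], [[277.0, 248.0]]]
0.022 [[[276.9, 250.4]], [[276.9, 233.4]]]
```

View pics/t5.png

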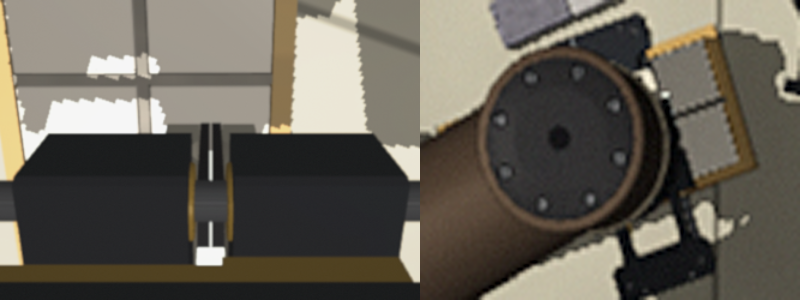

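In the wrist view the visible tip edge is at about (276,253). That puts it some 20 mm or more higher than the nominal tip reach, which explains the lack of contact. I'll keep stepping down and watch the force.

Emit:
{"method": "apply_moves", "body": {"commands": [[[1,0,0,-0.005,0]]]}}

```text
t: 7.1
eef_pos: [0.5653, 0.1021, 0.064]
ee_rot: [-3.141, -0.0, -1.235]
force: [-0.4, 0.4, 1.4]
width: 0.0006
gripper_force: 0.0
```

Emit:
{"method": "apply_moves", "body": {"commands": [[[1,0,0,-0.005,0]]]}}

```text
t: 7.2
eef_pos: [0.5651, 0.102, 0.0629]
ee_rot: [-3.142, 0.0, -1.235]
force: [0.9, 0.6, -0.2]
width: 0.0005
gripper_force: 0.0
```

Emit:
{"method": "apply_moves", "body": {"commands": [[[1,0,0,-0.005,0]]]}}

```text
t: 7.3
eef_pos: [0.5651, 0.102, 0.0619]
ee_rot: [-3.142, 0.0, -1.235]
force: [-0.2, 0.5, -0.2]
width: 0.0001
gripper_force: 0.0
```

Emit:
{"method": "apply_moves", "body": {"commands": [[[1,0,0,-0.005,0]]]}}

```text
t: 7.4
eef_pos: [0.5651, 0.102, 0.0609]
ee_rot: [3.142, -0.0, -1.235]
force: [-0.1, 0.3, 0.5]
width: 0.0006
gripper_force: 0.0
```

Emit:
{"method": "apply_moves", "body": {"commands": [[[1,0,0,-0.005,0]]]}}

```text
t: 7.5
eef_pos: [0.5651, 0.102, 0.0599]
ee_rot: [3.142, -0.0, -1.235]
force: [0.3, -0.4, -0.2]
width: 0.0006
gripper_force: 0.0
```

Emit:
{"method": "apply_moves", "body": {"commands": [[[1,0,0,-0.005,0]]]}}

```text
t: 7.6
eef_pos: [0.5651, 0.102, 0.0588]
ee_rot: [3.142, 0.0, -1.235]
force: [0.2, -0.5, 1.0]
width: 0.0007
gripper_force: 0.0
```

Emit:
{"method": "apply_moves", "body": {"commands": [[[1,0,0,-0.005,0]]]}}

```text
t: 7.7
eef_pos: [0.5651, 0.102, 0.0579]
ee_rot: [3.142, -0.0, -1.235]
force: [0.3, -0.2, -0.3]
width: 0.0005
gripper_force: 0.0
```

Emit:
{"method": "apply_moves", "body": {"commands": [[[1,0,0,-0.005,0]]]}}

```text
t: 7.8
eef_pos: [0.5652, 0.102, 0.0577]
ee_rot: [-3.142, -0.0, -1.235]
force: [-5.6, 0.6, 16.1]
width: 0.0002
gripper_force: 8.0
```

Emit:
{"method": "apply_moves", "body": {"commands": [[[1,0,0,-0.005,0]]]}}

```text
t: 7.9
eef_pos: [0.5652, 0.102, 0.0576]
ee_rot: [-3.141, -0.0, -1.235]
force: [-9.2, 0.3, 25.4]
width: 0.0001
gripper_force: 12.4
```

```bash
python3 - <<'E'
from h import *
s=arm.get_state();p=np.array(s['eef_pos']);print(p,s['force'])
d=grab('wrist','w6.png')
g=viewer.grab_frame('scene')['image'][190:260,310:430]
cv2.imwrite('pics/c6.png',np.vstack([cv2.resize(d['image'][60:330,60:420],(480,300)),cv2.resize(g,(480,280),interpolation=cv2.INTER_CUBIC)]))
E
```

```text
[0.56518918 0.10199508 0.05760027] [-9.16756913  0.3127323  25.35165591]
```

View pics/c6.png

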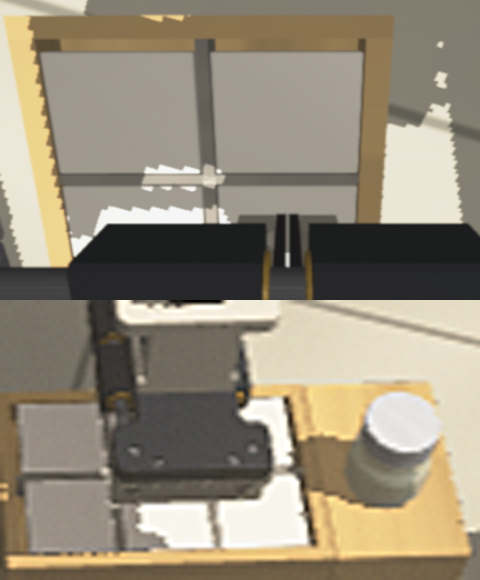

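Contact is at TCP z = 0.0578. The tile at (-26, 0) holds rigid at 25 N, with the tips centred on it in the wrist view (crop (287,225)). Next tile is (-26, -52).

Emit:
{"method": "apply_moves", "body": {"commands": [[[1,0,0,0.05,0],[1,0.0435,-0.123,0,0],[1,0.0435,-0.123,0,0],[1,0,0,0,0],[1,0,0,-0.04,0],[1,0,0,0,0],[1,0,0,-0.005,0],[1,0,0,-0.0025,0]]]}}

```text
t: 8.8
eef_pos: [0.5828, 0.0531, 0.0576]
ee_rot: [-3.141, -0.001, -1.234]
force: [-4.2, -3.0, 16.7]
width: 0.0006
gripper_force: 8.6
```

Emit:
{"method": "apply_moves", "body": {"commands": [[[1,0,0,0,0]]]}}

```text
t: 8.9
eef_pos: [0.5828, 0.0531, 0.0577]
ee_rot: [-3.141, -0.001, -1.234]
force: [-3.0, -3.8, 12.6]
width: 0.0004
gripper_force: 6.5
```

Rigid. Next is (+26, -52).

Emit:
{"method": "apply_moves", "body": {"commands": [[[1,0,0,0.05,0],[1,0.1225,0.043,0,0],[1,0.1225,0.043,0,0],[1,0,0,0,0],[1,0,0,-0.0425,0],[1,0,0,0,0],[1,0,0,-0.005,0],[1,0,0,-0.0025,0]]]}}

```text
t: 9.7
eef_pos: [0.6313, 0.0704, 0.0576]
ee_rot: [-3.14, -0.0, -1.235]
force: [-4.9, 1.9, 15.3]
width: 0.0005
gripper_force: 7.6
```

Emit:
{"method": "apply_moves", "body": {"commands": [[[1,0,0,0,0]]]}}

```text
t: 9.8
eef_pos: [0.6313, 0.0704, 0.0577]
ee_rot: [-3.14, 0.0, -1.235]
force: [-2.8, 1.4, 11.4]
width: 0.0005
gripper_force: 5.8
```

Rigid. Next is (+26, 0).

Emit:
{"method": "apply_moves", "body": {"commands": [[[1,0,0,0.05,0],[1,-0.043,0.123,0,0],[1,-0.043,0.123,0,0],[1,0,0,0,0],[1,0,0,-0.0425,0],[1,0,0,0,0],[1,0,0,-0.005,0],[1,0,0,-0.0025,0]]]}}

```text
t: 10.6
eef_pos: [0.6144, 0.1191, 0.0577]
ee_rot: [-3.141, 0.0, -1.235]
force: [-8.3, 4.5, 19.3]
width: 0.0006
gripper_force: 9.7
```

Emit:
{"method": "apply_moves", "body": {"commands": [[[1,0,0,0,0]]]}}

```text
t: 10.7
eef_pos: [0.6143, 0.1191, 0.0577]
ee_rot: [-3.141, 0.0, -1.236]
force: [-6.5, 4.2, 15.6]
width: 0.0004
gripper_force: 7.9
```

Rigid. Before the two tiles nearest the jar, I'll check its clearance from the first top picture.

```bash
python3 - <<'E'
from h import *
d=viewer.grab_frame('top')
im=cv2.imread('pics/top1.png')
a=.336;R=np.array([[np.cos(a),np.sin(a)],[-np.sin(a),np.cos(a)]])
roi=cv2.cvtColor(im,cv2.COLOR_BGR2HSV)[205:232,158:184]
m=((roi[...,1]<60)&(roi[...,2]>110)).astype('uint8')
n,l,st,c=cv2.connectedComponentsWithStats(m)
for i in range(1,n):
    if st[i,4]>40:
        q=c[i]+[158,205];print(st[i],q,(R@(ray(d,q,.115)[:2]-[.5895,.1113])).round(4))
E
```

```text
[  5   6  15  15 183] [169.86338798 217.86338798] [0.0064 0.1216]
```

The jar's near edge is at box y of about 100 mm, and the gripper body would reach 91 mm. I'll probe 5 mm short for margin. Next is (+26, 52).

Emit:
{"method": "apply_moves", "body": {"commands": [[[1,0,0,0.05,0],[1,-0.039,0.112,0,0],[1,-0.039,0.112,0,0],[1,0,0,0,0],[1,0,0,-0.0425,0],[1,0,0,0,0],[1,0,0,-0.005,0],[1,0,0,-0.0025,0]]]}}

```text
t: 11.55
eef_pos: [0.5985, 0.163, 0.0562]
ee_rot: [3.14, -0.001, -1.236]
force: [-1.3, -1.7, 4.9]
width: 0.0005
gripper_force: 2.2
```

Emit:
{"method": "apply_moves", "body": {"commands": [[[1,0,0,0,0]]]}}

```text
t: 11.65
eef_pos: [0.5988, 0.1635, 0.0564]
ee_rot: [3.141, -0.0, -1.236]
force: [0.5, 0.2, -0.5]
width: 0.0005
gripper_force: 0.0
```

This one gives: 4.9 N while moving down to 0.0562. I'll press it fully home.

Emit:
{"method": "apply_moves", "body": {"commands": [[[1,0,0,-0.005,0],[1,0,0,-0.005,0],[1,0,0,-0.005,0],[1,0,0,-0.005,0],[1,0,0,-0.005,0]]]}}

```text
t: 12.15
eef_pos: [0.5989, 0.1638, 0.0515]
ee_rot: [-3.141, -0.0, -1.235]
force: [0.1, -4.6, 4.7]
width: 0.0005
gripper_force: 2.3
```

Emit:
{"method": "apply_moves", "body": {"commands": [[[1,0,0,-0.005,0],[1,0,0,-0.005,0]]]}}

```text
t: 12.35
eef_pos: [0.599, 0.164, 0.0496]
ee_rot: [-3.141, -0.0, -1.235]
force: [-2.7, -3.8, 15.9]
width: 0.0006
gripper_force: 7.7
```

Emit:
{"method": "apply_moves", "body": {"commands": [[[1,0,0,-0.005,0]]]}}

```text
t: 12.45
eef_pos: [0.599, 0.164, 0.0495]
ee_rot: [-3.141, -0.0, -1.235]
force: [-6.1, -3.1, 22.0]
width: 0.0005
gripper_force: 10.4
```

It is on its hard stop: 22 N at 0.0495, which is 8.2 mm of travel. Now lift straight up and move off.

Emit:
{"method": "apply_moves", "body": {"commands": [[[1,0,0,0,0],[1,0,0,0.05,0],[1,0,0,0.2,0],[1,0,0,0.2,0],[1,0,0,0.2,0],[1,0,0,0.2,0],[1,-0.1,-0.2,0,0],[1,-0.1,-0.2,0,0],[1,-0.1,-0.2,0,0],[1,-0.1,-0.2,0,0],[1,0,-0.2,0,0],[1,0,-0.2,0,0]]]}}

```text
t: 13.65
eef_pos: [0.5182, -0.0767, 0.219]
ee_rot: [-3.14, 0.001, -1.234]
force: [1.0, 0.8, 1.1]
width: 0.0006
gripper_force: 0.0
```

Emit:
{"method": "apply_moves", "body": {"commands": [[[1,0,-0.2,0,0],[1,0,0,0,0],[1,0,0,0,0]]]}}

```text
t: 13.95
eef_pos: [0.5187, -0.1164, 0.2182]
ee_rot: [-3.141, 0.001, -1.238]
force: [-0.2, -0.6, -0.1]
width: 0.0011
gripper_force: 0.0
```

```bash
python3 - <<'E'
from h import *
t=viewer.grab_frame('top')['image'][130:270,80:300];g=viewer.grab_frame('scene')['image'][170:320,230:530]
cv2.imwrite('pics/end.png',np.vstack([cv2.resize(t,(500,318),interpolation=cv2.INTER_CUBIC),cv2.resize(g,(500,250),interpolation=cv2.INTER_CUBIC)]))
s=arm.get_state();print(s['t'],s['eef_pos'],s['force'])
E
```

```text
14.05 [ 0.51885466 -0.11523054  0.21833571] [ 0.09655077 -0.41653977 -0.0549065 ]
```

View pics/end.png

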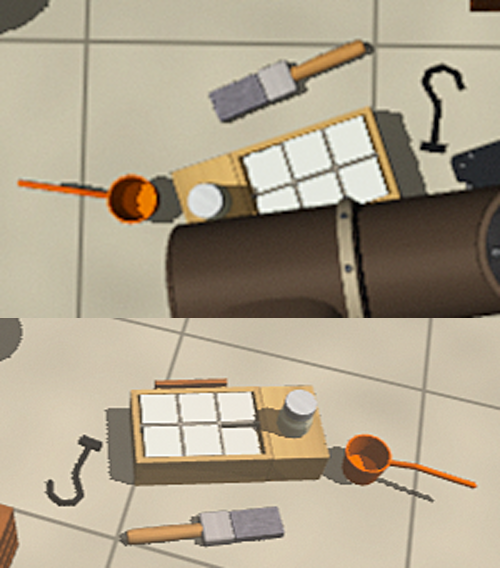

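The scene view shows the drawer front standing out at about (190,383), and the tile at (240,437) sunk. The jar, hook, brush and dipper have not moved, and the arm is clear of everything.

```bash
python3 -c "
from station import arm
print(arm.job_done())"
```

```text
the job is handed in; nothing more can be done
None
```

The push button was the tile at box x = +26, y = +52 mm; I pressed it onto its hard stop (about 8 mm), the drawer popped open and stays open, the bystanders near the box look undisturbed, and the job was handed in at about 14 s.

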